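Power up the sieve shaker from its key station

ROBOT

A 7-joint arm with a two-finger parallel gripper is mounted at the origin on a cart in front of the work surface, level with it; the furniture and walls round the work are solid. World frame = base frame: x ahead of the robot, y to its left, z up, the work surface at z = 0. Lengths are in m, angles in rad, forces in N, time in s.
With the tool pointing down it reaches from about 0.425 to 1.025 m from the base axis. Payload 9.4 kg.
Tool frame: the origin (TCP) lies midway between the tips of the shut fingers; the grasp point (between the pads) lies 19 mm behind it (manip.tcp_to_grasp is the distance from the TCP to the grasp point, in m); z points along the fingers, x is the direction in which the jaws open and shut, and the axes are right-handed (so a half turn about z gives the same grasp; the last joint's range is limited). The gripper opens to 85 mm and grips with 20 to 120 N. Pads are 22 mm wide; open, the fingers measure 114 mm over their backs; the gripper's body (76 mm by 85 mm) begins 54 mm behind the grasp point. The pads swing forward as they close: fully open they stand 13 mm farther back than shut.
Start: joints at [1.257, 0.599, -0.003, 1.599, 0.002, 0.943, -0.08], TCP at [0.17, -0.705, 0.231] pointing down, gripper open.
Joint ranges: [-2.57, 2.57], [-0.35, 1.97], [-1.29, 1.29], [0.11, 2.56], [-1.05, 4.19], [0.11, 1.86], [-2.63, 2.63]. Speed limits (rad/s): [2.22, 2.22, 3.01, 3.01, 3.14, 3.14, 3.14].

INTERFACE

Orientations are given as a rotation vector (axis times angle).
In Python, from station import manip, eyes gives the robot as it stands. Calls block until the motion is done:
- manip.reach(position, orientation): joint-space move of the TCP to a pose.
- manip.move_linear(position, rotation=None, speed=0.15): straight line of the TCP; rotation=None keeps the orientation; speed is the mean speed in m/s.
- manip.movej(angles): joint-space move.
- manip.release() and manip.clamp(): open the fingers fully, or close them until they stop; the grip force is fixed at half the most.
- manip.dwell(seconds).
- manip.inverse_kinematics(position, orientation): joint angles nearest the present ones, or None.
- manip.read_state(): the state.
- eyes.camera(name): name is "side" or "top" or "wrist"; returns a dict with "frame" (420x560x3 uint8, red, green, blue), "depth" (420x560 float32, m along the optical axis (not along the pixel's ray), 0 where there is no reading), "camera_matrix" (3x3 intrinsics, pixels), "R" (3x3) and "t" (3): a world point X has camera coordinates R X + t. Camera axes: x right, y down, z forward; pixel columns grow to the right and rows downward; lengths in m; the calibration is good to about 2 mm. A picture is of the moment at which its call begins.
A pose or a line that the arm cannot do raises manip.PlanningError and nothing moves.
- manip.sign_off(): hands the job in, once; it reports no verdict.
Trained networks look in a picture, given as the dict that the camera call returned (one of the last four; its "shot" number tells which), for a name from the list of things; names that differ only in an ending like _2 or _b are one class to them, and where a whole thing is asked for, a point or a joint stands for the part that bears it (a point fixed in the world has none). Each returns a list of dicts, best first, with "conf" (0 to 1); they miss things now and then, are a little off and sometimes report something else, mostly with a low value. They report only what shows in the picture. A call takes as long as a camera call.
- eyes.recognise(name, picture): "box" ([left, top, right, bottom] in pixels, round what is visible of it).
- eyes.tip_of(name, picture): "location" ([column, row] in pixels: a listed point, or the origin of a listed thing).
The state is a dict: "time": time; "q": joint angles; "qvel": joint speeds; "tau": joint torques, N m; "eef_pos": TCP position; "orientation": TCP orientation; "wrist_force": force on the tool from outside, world axes, zero at the start; "torque": the same for the moment, N m; "grip_width": opening from 0.0 (shut) to 1.0 (fully open).
Only numpy, scipy, OpenCV 4.12 (cv2) and the standard library are available. Lean on these libraries where they do the work, as an engineer would, in place of code of your own. Each camera call takes 0.05 s, during which the arm holds its last target.

TASK

Power up the sieve shaker from the grey key station on the table: with closed fingers press the white key, then the yellow key, then the green key, each fully home so that it stays in before you go on to the next. Leave the red stop button unpressed, and do not pick up or shift the vial, the weight and the tin that stand beside the station.

Things in the scene. Friction and masses are not known exactly. Their poses are not given: they have to be found in the camera images.
- station: Grey key station fixed to the table, 170 x 170 mm and 50 mm high to its flat top; origin at the centre of its underside, on the table. Its four places, at the corners of a 75 mm square about its centre (37.5 mm off along its x and y), hold the white, yellow and green keys and the red stop button, in any arrangement. x points to its back, where a short round plug 22 mm wide sticks out 20 mm; z up.
- white_key_top (a point): Centre of the top face of the white key cap, a flat square cap 36 x 36 mm in a black frame 46 mm wide and 4 mm high. Out, the face lies 14 mm above the station's top (64 mm above the table); fully in, 6 mm above it (56 mm above the table). z points up. The point goes down with the key.
- yellow_key_top (a point): Centre of the top face of the yellow key cap, a flat square cap 36 x 36 mm in a black frame 46 mm wide and 4 mm high. Out, the face lies 14 mm above the station's top (64 mm above the table); fully in, 6 mm above it (56 mm above the table). z points up. The point goes down with the key.
- green_key_top (a point): Centre of the top face of the green key cap, a flat square cap 36 x 36 mm in a black frame 46 mm wide and 4 mm high. Out, the face lies 14 mm above the station's top (64 mm above the table); fully in, 6 mm above it (56 mm above the table). z points up. The point goes down with the key.
- white_key (a joint): How far the white key is pushed in, m: 0 (about 0 to 1 mm at the start) = out, 0.008 = fully in against a firm stop. It moves straight down, takes about 3 N all the way, has no return spring and stays where it is left.
- yellow_key (a joint): How far the yellow key is pushed in, m: 0 (about 0 to 1 mm at the start) = out, 0.008 = fully in against a firm stop. It moves straight down, takes about 3 N all the way, has no return spring and stays where it is left.
- green_key (a joint): How far the green key is pushed in, m: 0 (about 0 to 1 mm at the start) = out, 0.008 = fully in against a firm stop. It moves straight down, takes about 3 N all the way, has no return spring and stays where it is left.
- red_stop_top (a point): Centre of the top of the red mushroom stop button, 36 mm across, standing 26 mm above the station's top (76 mm above the table), on a round yellow collar 44 mm across. Not to be pressed.
- red_stop (a joint): How far the red stop button is pressed, m: 0 = out, 0.005 = fully in; it springs back. Stays out in this job.
- vial_mid (a point): Centre, half-way up, of a loose glass sample vial with a red cap, 27 mm across and 70 mm high, standing behind the station. Leave it alone.
- weight_mid (a point): Centre, half-way up, of a loose metal weight with a neck, 28 mm across and 38 mm high, standing behind the station. Leave it alone.
- tin_mid (a point): Centre, half-way up, of a loose white round tin with lid, 64 mm across and 30 mm high, to the left of the station. Leave it alone.
- shaker_front (a point): Middle of the lower front edge of the big sieve shaker, a solid fixed obstacle that reaches from here 0.15 m to either side (y) and 0.38 m back (+x). Its base is about 0.12 m high, its stack of sieves and rods, from 0.08 m behind this point on, about 0.7 m. Pass in front of it or stay to its left.

How it is judged:
On the way, in this order (a step that is already met when the one before it is completed fails the run):
1. the white key is pushed home (value of joint white_key above 0.006 m), for 0.2 s.
2. the yellow key is pushed home (value of joint yellow_key above 0.006 m), for 0.2 s.
3. the green key is pushed home (value of joint green_key above 0.006 m), for 0.2 s.
At the end, for the whole second after the job is handed in: The white, yellow and green keys are each in by more than 6 mm of their 8 mm, the red stop button is out (less than 2 mm in), and the vial, the weight and the tin are within 15 mm of where they stood (value of joint each of white_key, yellow_key, green_key above 0.006 m and value of joint red_stop below 0.002 m and distance of each of vial_mid, weight_mid, tin_mid from where it was at the start of the episode below 0.015 m); the robot touches nothing.
It fails at once if the yellow key is pressed more than 3 mm while the white key is not yet home (value of joint yellow_key above 0.003 m and value of joint white_key below 0.006 m).
It fails at once if the green key is pressed more than 3 mm while the yellow key is not yet home (value of joint green_key above 0.003 m and value of joint yellow_key below 0.006 m).
It fails at once if the red stop button is pressed more than 2.5 mm (value of joint red_stop above 0.0025 m).
It fails at once if the vial, the weight or the tin is lifted, carried or shifted more than 15 mm (distance of any of vial_mid, weight_mid, tin_mid from where it was at the start of the episode above 0.015 m).
It also fails if it takes over 45 s, if anything falls off the work surface, if the arm or the gripper's body presses on something with over 40 N, if the wrist force passes 120 N, or if a joint passes its speed limit or range.

## Working session

There is one attempt and no reset: what is moved stays moved. The work goes in short steps, each a Python script; the robot and the scene stay as the last script left them, time stands still between calls to the robot, and variables do not carry over. Pictures are saved under pics/ and viewed, and the job is handed in when it is done.

```bash
mkdir -p pics; ls
cat > h.py <<'E'
import numpy as np, cv2
from station import manip, eyes
def save(p,n): cv2.imwrite('pics/'+n+'.png', cv2.cvtColor(p['frame'],cv2.COLOR_RGB2BGR))
def w(p,uv,z=None):
    K,R,t=map(np.array,(p['camera_matrix'],p['R'],p['t']))
    r=np.linalg.inv(K)@[uv[0],uv[1],1]
    if z is None:
        d=p['depth'][int(round(uv[1])),int(round(uv[0]))]; return R.T@(r*d-t)
    c=-R.T@t; d=R.T@r
    return c+d*(z-c[2])/d[2]
def tri(obs):
    A=[];b=[]
    for p,uv in obs:
        K,R,t=map(np.array,(p['camera_matrix'],p['R'],p['t'])); P=K@np.c_[R,t]
        for i in (0,1):
            q=uv[i]*P[2]-P[i]; A.append(q[:3]); b.append(-q[3])
    return np.linalg.lstsq(np.array(A),np.array(b),rcond=None)[0]
E
python3 - <<'E'
from h import *
np.set_printoptions(precision=4,suppress=True)
ps={n:eyes.camera(n) for n in('side','top')}
for n,p in ps.items(): save(p,n+'0')
for k in ['white_key_top','yellow_key_top','green_key_top','red_stop_top','station','vial_mid','weight_mid','tin_mid','shaker_front']:
    o=[]
    for n,p in ps.items():
        r=eyes.tip_of(k,p)
        if r: print(k,n,np.array(r[0]['location']),round(r[0]['conf'],2),w(p,r[0]['location'])); o.append((p,r[0]['location']))
    if len(o)==2: print('   tri',tri(o))
print(manip.read_state())
E
```

```text
pics
white_key_top side [239.8 172.5] 0.68 [0.5499 0.2923 0.0646]
white_key_top top [206.8 237.4] 0.74 [0.5569 0.2945 0.0634]
   tri [0.5536 0.2951 0.0625]
yellow_key_top side [272.3 176. ] 0.68 [0.6246 0.255  0.0647]
yellow_key_top top [217.5 202.9] 0.82 [0.6345 0.2696 0.0652]
   tri [0.6324 0.2722 0.053 ]
green_key_top side [240.2 189.2] 0.51 [0.5377 0.2238 0.0622]
green_key_top top [240.9 247.2] 0.54 [0.5335 0.2179 0.0619]
   tri [0.5351 0.2172 0.067 ]
red_stop_top side [268.5 185.8] 0.7 [0.6009 0.1986 0.0772]
red_stop_top top [249.4 215.5] 0.69 [0.6038 0.1971 0.074 ]
   tri [0.602  0.197  0.0782]
station side [257.8 203.3] 0.58 [0.5688 0.1744 0.0501]
station top [230.6 228.4] 0.71 [0.5769 0.2421 0.0507]
   tri [ 0.5818  0.2488 -0.0073]
vial_mid top [230.1 175.2] 0.5 [0.6983 0.2411 0.0613]
weight_mid top [261.4 180.6] 0.6 [0.6891 0.1705 0.0352]
tin_mid side [254.9 165.5] 0.61 [0.6041 0.3676 0.0314]
tin_mid top [178.3 215.1] 0.89 [0.6116 0.3681 0.0279]
   tri [0.6077 0.3678 0.031 ]
shaker_front side [242.8 342.1] 0.79 [ 0.4683 -0.142   0.0009]
{'time': 1.0, 'q': array([ 1.2573,  0.5993, -0.0025,  1.5994,  0.0018,  0.9429, -0.0798]), 'qvel': array([ 0.0008,  0.0001,  0.0002, -0.0015,  0.0025,  0.0009, -0.0005]), 'tau': array([  0.0003, -77.6213,   1.5638, -25.838 ,   0.0124,   0.0022,
         0.    ]), 'eef_pos': array([ 0.1701, -0.7048,  0.2313]), 'orientation': array([ 2.4682, -1.9434,  0.    ]), 'wrist_force': array([0.5282, 0.1307, 0.178 ]), 'torque': array([-0.0221, -0.018 ,  0.0054]), 'grip_width': 0.9956130350763518}
```

View pics/top0.png

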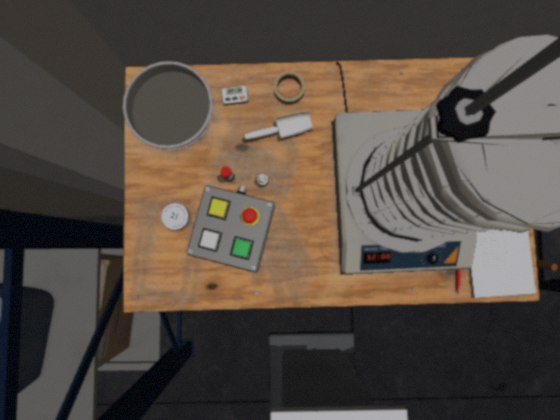

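View pics/side0.png

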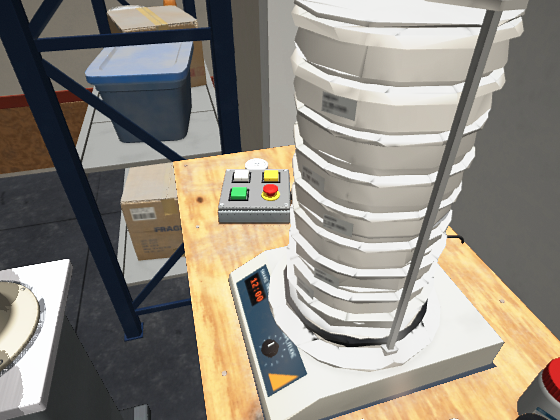

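The top view shows white at (210,240), yellow (218,208), green (242,248) and red (250,216). The network's yellow point, (217.5,203), is off. I'll refine by colour and plan the swing in front of the shaker.

Run:
```python
from h import *
np.set_printoptions(precision=4,suppress=True)
from scipy.spatial.transform import Rotation as Ro
p=eyes.camera('top')
f=p['frame']; hsv=cv2.cvtColor(f,cv2.COLOR_RGB2HSV)
sub=np.zeros(f.shape[:2],bool); sub[185:272,188:275]=1
m={'white':(hsv[...,1]<40)&(hsv[...,2]>175),'yellow':(abs(hsv[...,0].astype(int)-29)<5)&(hsv[...,1]>150)&(hsv[...,2]>110),'green':(abs(hsv[...,0].astype(int)-60)<15)&(hsv[...,1]>120),'red':((hsv[...,0]<6)|(hsv[...,0]>174))&(hsv[...,1]>150)}
for k,v in m.items():
    n,l,s,c=cv2.connectedComponentsWithStats((v&sub).astype(np.uint8))
    i=1+np.argmax(s[1:,4]); print(k,s[i],c[i],w(p,c[i],.076 if k=='red' else .064))
q=manip.read_state()['q']
R0=Ro.from_rotvec([2.4682,-1.9434,0.]).as_matrix(); print(R0)
for a in np.radians([-76,-50,-25,0,23]):
    # jaw axis tangential
    z=np.array([0,0,-1.]); y=np.array([np.cos(a),np.sin(a),0]); 
    for s in(1,-1):
        yy=s*y; Rm=np.c_[np.cross(yy,z),yy,z]
        print(np.degrees(a),s,manip.inverse_kinematics([.44*np.cos(a),.44*np.sin(a),.35],Ro.from_matrix(Rm).as_rotvec()))
```

```text
white [202 233  14  14 131] [208.8397 239.3206] [0.5525 0.2898 0.064 ]
yellow [209 199  18  18 242] [217.4959 207.3554] [0.6245 0.2699 0.064 ]
green [232 240  19  17 241] [240.8755 247.7967] [0.5322 0.2178 0.064 ]
red [243 209  13  13 138] [249.0362 215.1739] [0.6044 0.1977 0.076 ]
[[ 0.2346 -0.9721 -0.0001]
 [-0.9721 -0.2346 -0.0001]
 [ 0.0001  0.0001 -1.    ]]
-76.0 1 [ 1.6048  0.1367 -0.459   2.0398  0.0728  0.9803  1.3533]
-76.0 -1 [ 0.8183  0.1061  0.4265  2.0793 -0.0533  0.9663 -1.6242]
-50.0 1 [ 1.3011  0.1543 -0.6331  2.0326  0.1092  0.987   1.3115]
-50.0 -1 [ 0.5396  0.1059  0.2285  2.0709 -0.0291  0.9677 -1.6601]
-25.0 1 [ 1.0157  0.1799 -0.8151  2.0258  0.1557  0.9972  1.2582]
-25.0 -1 [ 0.3632  0.1129 -0.0626  2.0577  0.0085  0.9712 -1.7109]
0.0 1 [ 0.8365  0.265  -1.1666  2.016   0.2835  1.0373  1.1066]
0.0 -1 [ 0.2742  0.1363 -0.4542  2.04    0.0718  0.9802 -1.7872]
23.0 1 [ 0.387   0.2418 -1.0933  2.0176  0.2514  1.0254  1.1456]
23.0 -1 [ 0.2814  0.2049 -0.9471  2.0216  0.1966  1.008  -1.9309]
```

Colour centres form a 74.7 mm square at the stated heights, so they agree with the sizes given. Next I fold the arm in, shut the fingers and swing in front of the shaker.

Run:
```python
from h import *
np.set_printoptions(precision=4,suppress=True)
manip.movej([1.257,.11,0,2.06,0,.971,-.08]); s=manip.read_state(); print(s['time'],s['eef_pos'])
manip.clamp()
manip.movej([-.48,.11,0,2.06,0,.971,-.08]); s=manip.read_state(); print(s['time'],s['eef_pos'],s['orientation'],s['grip_width'],s['wrist_force'])
p=eyes.camera('wrist'); save(p,'wrist1')
for k in ['white_key_top','yellow_key_top','green_key_top','red_stop_top']:
    r=eyes.tip_of(k,p)
    if r: print(k,r[0],w(p,r[0]['location']))
```

```text
2.2333 [ 0.0813 -0.4337  0.3504]
5.3917 [0.4135 0.1504 0.3505] [3.0795 0.6213 0.001 ] 0.000471291987864867 [ 0.5795 -1.0031  0.2488]
white_key_top {'location': [425.5, 110.4], 'conf': 0.81} [0.5535 0.2898 0.0646]
yellow_key_top {'location': [464.2, 150.4], 'conf': 0.94} [0.6235 0.2665 0.0631]
green_key_top {'location': [382.8, 157.1], 'conf': 0.64} [0.5316 0.2188 0.0651]
red_stop_top {'location': [430.0, 195.4], 'conf': 0.67} [0.6054 0.1989 0.0773]
```

View pics/wrist1.png

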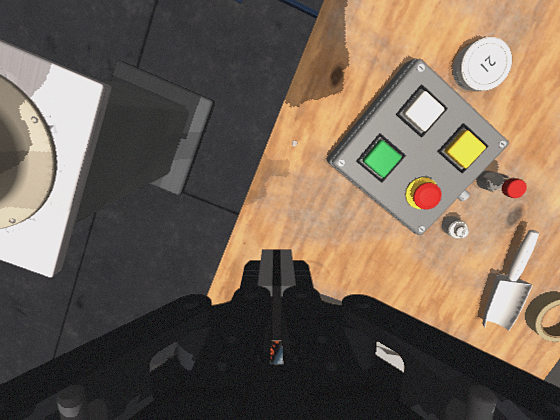

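The wrist view (white 425,110, yellow 464,150, green 383,157, red 428,195) agrees with the top view to about 2–3 mm. Next I press white, watching the force.

```bash
cat >> h.py <<'E'
from scipy.spatial.transform import Rotation as Ro
C=dict(white=(.553,.290),yellow=(.6243,.2695),green=(.532,.218))
a=np.radians(-15.5); x=np.array([np.cos(a),np.sin(a),0]); z=np.array([0,0,-1.])
ROT=Ro.from_matrix(np.c_[x,np.cross(z,x),z]).as_rotvec()
def press(k):
    X,Y=C[k]
    print('ik',manip.inverse_kinematics([X,Y,.11],ROT))
    manip.reach([X,Y,.11],ROT)
    f0=manip.read_state()['wrist_force'][2]
    manip.move_linear([X,Y,.067],speed=.08)
    zt=.067
    while zt>.050:
        zt-=.0015 if zt>.0575 else .001
        manip.move_linear([X,Y,zt],speed=.03)
        s=manip.read_state(); f=s['wrist_force'][2]-f0
        print(round(s['time'],2),round(zt,4),s['eef_pos'].round(4),round(f,1))
        if f>18: break
    manip.dwell(.3)
    s=manip.read_state(); print('end',s['eef_pos'].round(4),s['wrist_force'].round(1))
    manip.move_linear([X,Y,.11],speed=.1)
    print(manip.read_state()['time'])
E
python3 - <<'E'
from h import *
press('white')
p=eyes.camera('top'); save(p,'top2')
p=eyes.camera('wrist'); save(p,'wrist2')
for k in C:
    r=eyes.tip_of(k+'_key_top',p)
    if r: print(k,r[0],w(p,r[0]['location']))
E
```

```text
ik [-0.57622494  0.62815978  0.00359793  1.93545717 -0.00387006  0.57798221
 -0.84059841]
7.77 0.0655 [0.5532 0.29   0.0658] -0.6
8.02 0.064 [0.5531 0.29   0.0641] -0.2
8.27 0.0625 [0.5531 0.2901 0.0625] 0.1
8.52 0.061 [0.5531 0.29   0.0609] 0.2
8.77 0.0595 [0.5529 0.29   0.0593] -0.3
9.02 0.058 [0.5529 0.2899 0.0578] -0.4
9.27 0.0565 [0.5529 0.29   0.0563] -0.1
9.52 0.0555 [0.553  0.29   0.0561] 8.0
9.77 0.0545 [0.553 0.29  0.056] 17.3
10.02 0.0535 [0.5531 0.29   0.0559] 25.8
end [0.5531 0.29   0.0559] [-6.  -3.5 27.2]
11.0333
white {'location': [275.1, 229.1], 'conf': 0.98} [0.55244309 0.29002019 0.05718418]
yellow {'location': [400.6, 231.6], 'conf': 0.93} [0.62453774 0.27064422 0.06345068]
green {'location': [278.6, 341.0], 'conf': 0.51} [0.53456244 0.21704617 0.06347459]
```

View pics/wrist2.png

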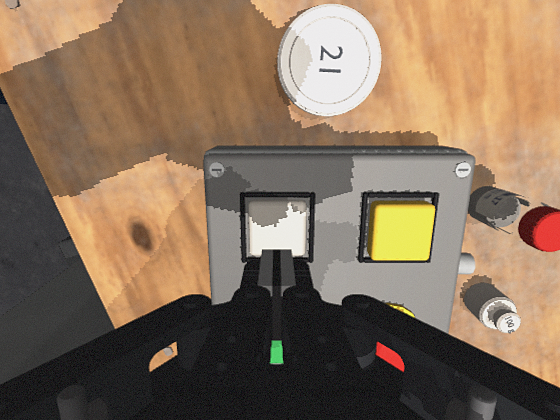

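White (278,225) now sits low in its frame, while yellow (402,231) stands proud. The stop was felt at z = 0.056. I'll check the cap depths, then press yellow.

Run:
```python
from h import *
p=eyes.camera('wrist')
for n,uv in(('white',(272,212)),('yellow',(402,231)),('body',(335,240))):
    print(n,np.median([w(p,(uv[0]+i,uv[1]+j))[2] for i in range(-8,9,2) for j in range(-8,9,2)]).round(4))
press('yellow')
p=eyes.camera('wrist'); save(p,'wrist3')
for k in C:
    r=eyes.tip_of(k+'_key_top',p)
    if r: print(k,r[0],w(p,r[0]['location']))
```

```text
white 0.0566
yellow 0.0642
body 0.0507
ik [-0.48930415  0.68039971 -0.00255225  1.80258402  0.0026235   0.65861218
 -0.76388888]
12.68 0.0655 [0.6245 0.2695 0.0659] 1.6
12.93 0.064 [0.6243 0.2695 0.064 ] 0.0
13.18 0.0625 [0.6244 0.2695 0.0625] 0.6
13.43 0.061 [0.6244 0.2695 0.0609] 1.6
13.68 0.0595 [0.6243 0.2695 0.0594] 1.5
13.93 0.058 [0.6242 0.2695 0.0578] 0.3
14.18 0.0565 [0.6242 0.2695 0.0563] 0.6
14.43 0.0555 [0.6242 0.2694 0.0561] 9.2
14.68 0.0545 [0.6243 0.2695 0.0561] 17.0
14.93 0.0535 [0.6243 0.2695 0.056 ] 24.7
end [0.6243 0.2695 0.0559] [-6.2 -3.1 24.1]
15.9417
white {'location': [154.3, 228.7], 'conf': 0.58} [0.55295045 0.28981732 0.05832555]
yellow {'location': [277.3, 225.6], 'conf': 0.91} [0.62582115 0.27163869 0.05815099]
green {'location': [162.9, 339.7], 'conf': 0.57} [0.59809226 0.28648214 0.17626864]
```

View pics/wrist3.png

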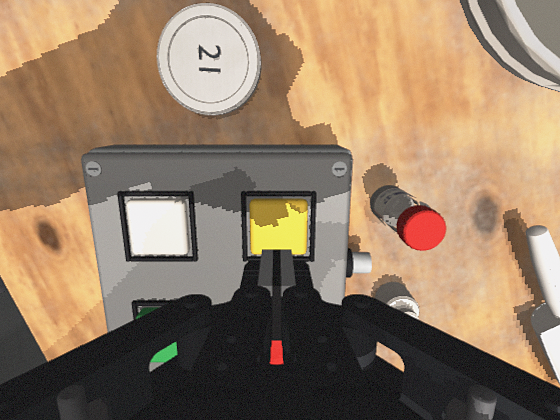

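White (157,227) and yellow (280,223) both sit down in their frames, and the tin, vial and weight stand unmoved. Green is next.

Run:
```python
from h import *
manip.move_linear([.6243,.2695,.14],speed=.1)
press('green')
manip.move_linear([.532,.218,.2])
manip.movej([-.48,.11,0,2.06,0,.971,-.08])
p=eyes.camera('wrist'); save(p,'wrist4'); t=eyes.camera('top'); save(t,'top4')
print(manip.read_state()['time'])
for k in ['white_key_top','yellow_key_top','green_key_top','red_stop_top','vial_mid','weight_mid','tin_mid']:
  for n,q in(('w',p),('t',t)):
    r=eyes.tip_of(k,q)
    if r:
        u,v=map(int,r[0]['location'])
        print(k,n,r[0],w(q,r[0]['location']).round(4),np.median([w(q,(u+i,v+j))[2] for i in range(-4,5) for j in range(-4,5)]).round(4))
```

```text
ik [-0.48220018  0.58455462 -0.00786357  2.04867997  0.00891457  0.50838919
 -0.76707133]
18.05 0.0655 [0.5322 0.2181 0.0659] 0.4
18.3 0.064 [0.532  0.218  0.0641] 0.3
18.55 0.0625 [0.532  0.218  0.0624] 0.3
18.8 0.061 [0.532  0.218  0.0609] 0.4
19.05 0.0595 [0.5319 0.218  0.0594] 0.6
19.3 0.058 [0.532  0.218  0.0579] -0.7
19.55 0.0565 [0.532  0.218  0.0564] 0.1
19.8 0.0555 [0.532  0.218  0.0561] 9.4
20.05 0.0545 [0.5321 0.218  0.0559] 19.7
end [0.5321 0.218  0.0559] [-5.  -2.4 19.9]
21.0583
22.7333
white_key_top w {'location': [421.6, 110.9], 'conf': 0.58} [0.552  0.2898 0.0563] 0.0567
white_key_top t {'location': [206.6, 240.7], 'conf': 0.8} [0.5496 0.2962 0.0565] 0.0554
yellow_key_top w {'location': [462.1, 150.6], 'conf': 0.68} [0.6248 0.2672 0.0551] 0.0565
yellow_key_top t {'location': [220.2, 208.1], 'conf': 0.57} [0.6236 0.2651 0.0548] 0.0553
green_key_top w {'location': [384.2, 159.0], 'conf': 0.81} [0.5365 0.2186 0.0575] 0.0564
green_key_top t {'location': [242.4, 247.7], 'conf': 0.47} [0.5323 0.2152 0.0552] 0.0552
red_stop_top w {'location': [428.7, 197.4], 'conf': 0.83} [0.6039 0.1972 0.0784] 0.0762
red_stop_top t {'location': [249.8, 216.0], 'conf': 0.68} [0.6026 0.1961 0.0752] 0.0748
vial_mid w {'location': [500.7, 185.2], 'conf': 0.62} [0.7162 0.2502 0.026 ] 0.0277
vial_mid t {'location': [229.6, 174.5], 'conf': 0.63} [0.6989 0.2415 0.0666] 0.0631
weight_mid w {'location': [450.2, 227.3], 'conf': 0.66} [0.6834 0.168  0.0248] 0.0243
weight_mid t {'location': [174.5, 215.8], 'conf': 0.71} [0.6102 0.3772 0.0274] 0.0287
tin_mid w {'location': [479.4, 67.7], 'conf': 0.65} [0.6045 0.3702 0.0285] 0.0295
tin_mid t {'location': [177.7, 217.8], 'conf': 0.71} [0.6053 0.3695 0.0277] 0.0286
```

View pics/wrist4.png

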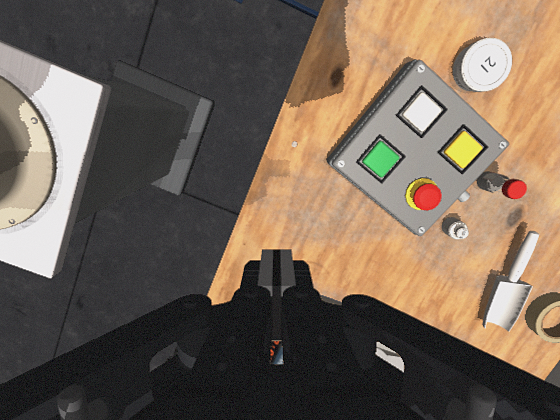

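All three caps are in at about 56 mm, red (427,195) is out at 76 mm, and the tin, vial and weight appear at the same pixels as before. The arm is clear, so I'm handing in.

```bash
python3 -c "
from h import *
manip.sign_off(); print(manip.read_state()['time'])"
```

```text
the job is handed in; nothing more can be done
the job is handed in; nothing more can be done
```

I pressed the white, then the yellow, then the green key with closed fingers and handed the job in. The clock stood at about 23 s before hand-in, out of the 45 s allowed. The hand-in reports no verdict.

- **Keys:** each press met its firm stop at z = 0.056 m, with 20 to 27 N on the wrist. My last pictures show all three caps at 55 to 57 mm, which is fully in.
- **Red stop:** it is out, with its top at 75 to 76 mm.
- **Vial, weight and tin:** they appear at the same places in the wrist picture before and after. The arm ended well clear of everything.

These checks disagreed or were unclear:

- **Yellow key position:** the network's first point for it in the top view was about 10 mm off. I used colour centres and the wrist camera instead.
- **Weight:** in the last top view the network reported the tin as the weight. The wrist picture showed the weight in its old place.
- **Key travel force:** the 3 N expected during travel did not show in the force readings. I relied on the firm stop and the cap heights instead.

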